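Find the thread hand of a centrifuge rotor nut and loosen it

TASK

Loosen the rotor nut of the white centrifuge with the green rim; nobody remembers its thread hand, so try the usual way first: turn it anticlockwise (seen from above) until it comes up hard against its stop. That shows a left-hand thread, so then turn it clockwise at least 60 degrees from that stop and let go. Do not turn the nut of the beige centrifuge and do not shift the blue tube rack.

Things in the scene. Friction and masses are not known exactly. Their poses are not given: they have to be found in the camera images.
- green_nut (a joint): Angle of the black wing nut on the white centrifuge with a green rim. 0 = tight, hard stop; grows clockwise seen from above (left-hand thread, loosening) to 2.4 rad. Starts 0.15 to 0.30 rad short of the stop, so anticlockwise it soon stops dead. Vertical axis; it does not rise; friction 0.08 N m, no spring, stays where left. The centrifuge cannot move.
- green_grip (a point): Point on that nut's axis, mid-wing, 152 mm above the table, turning with it: x along the wing, y across, z up. Wing: upright bar 46 long, 14 thick, 25 mm below to 17 above this point, white stripe on its -x half. Foot of radius 17, its top 24 mm below. Rotor deck 32 mm below, all round it at most 2 mm higher. Housing 170 x 180 mm, its x is the wing's x at joint 0.
- beige_wing (a point): Tip of the wing (its +x end), 23 mm from the axis and 152 mm above the table, on the like nut of the beige centrifuge, which is built the same. This nut must not be turned.
- tube_rack: Loose blue tube rack 130 x 60 x 30 mm (39 mm with the coloured tube caps), its long side along its x, lying flat between the two centrifuges; origin at the centre of its underside. Leave it where it is.
Mind the look-alikes: they are no part of the job. What is shaped like the part that bears green_nut but orange is not meant.

How it is judged:
By the outcome, as a careful person would: the job done as asked, in the order asked, and still so for the second after the job is handed in, with the robot touching nothing.
It also fails if it takes over 35 s, if anything falls off the work surface, if the arm or the gripper's body presses on something with over 40 N, if the wrist force passes 120 N, or if a joint passes its speed limit or range.

ROBOT

A 6-joint arm with a two-finger parallel gripper is mounted at the origin on the work surface. World frame = base frame: x ahead of the robot, y to its left, z up, the work surface at z = 0. Lengths are in m, angles in rad, forces in N, time in s.
With the tool pointing down it reaches from about 0.35 to 0.775 m from the base axis. Payload 7.3 kg.
Tool frame: the origin (TCP) lies between the finger pads; the fingertips stand 25 mm ahead of it and the grasp point (between the pads) lies 6 mm ahead of it (ctrl.finger_overhang is the distance from the TCP to the fingertips, in m); z points along the fingers, y is the line along which they close (so a half turn about z gives the same grasp; the last joint's range is limited). The gripper opens to 92 mm and grips with 3 to 60 N. Pads are 19 mm wide; open, the fingers measure 130 mm over their backs; the gripper's body (75 mm by 190 mm) begins 47 mm behind the grasp point.
Start: joints at [-1.473, 0.342, 1.524, -0, 1.275, -0.146], TCP at [0.127, -0.509, 0.252] pointing down, gripper open.
Joint ranges: [-2.53, 2.53], [-0.77, 2.02], [0.04, 2.7], [-1, 4.14], [0.28, 2.66], [-3.11, 3.11]. Speed limits (rad/s): [2.57, 2.57, 3.14, 3.14, 3.14, 3.14].

INTERFACE

Orientations are given as a unit quaternion [w, x, y, z].
In Python, from station import ctrl gives the robot as it stands. The module is installed in compiled form; this text tells all that it offers. Calls block until the motion is done:
- ctrl.move_to(position, orientation): joint-space move of the TCP to a pose.
- ctrl.line_to(position, rotation=None, speed=0.15): straight line of the TCP; rotation=None keeps the orientation; speed is the mean speed in m/s.
- ctrl.set_joints(angles): joint-space move.
- ctrl.grip(opening, f_grip=None): finger opening in m; f_grip is the grip in N (None keeps the last); returns when the fingers have stopped.
- ctrl.pause(seconds).
- ctrl.solve_ik(position, orientation): joint angles nearest the present ones, or None.
- ctrl.sense(): the state.
- ctrl.snapshot(name): name is "scene" or "top" or "wrist"; returns the picture (384x512x3 uint8, blue, green, red); there is no depth.
- ctrl.get_calibration(name): a dict with "camera_matrix" (3x3 intrinsics, pixels), "cam_to_world" (4x4, takes a point from camera to world coordinates). Camera axes: x right, y down, z forward; pixel columns grow to the right and rows downward; lengths in m; the calibration is good to about 2 mm. A picture is of the moment at which its call begins: read the wrist's pose just before it. get_calibration takes no time and is no camera call; for the wrist camera it gives the pose at the moment of the call.
A pose or a line that the arm cannot do raises ctrl.Unreachable and nothing moves.
- ctrl.sign_off(): hands the job in; it is judged then, once.
Trained networks look in the newest picture that a camera, given by its name, has taken for a name from the list of things; names that differ only in an ending like _2 or _b are one class to them, and where a whole thing is asked for, a point or a joint stands for the part that bears it (a point fixed in the world has none). Each returns a list of dicts, best first, with "confidence" (0 to 1); they miss things now and then, are a little off and sometimes report something else, mostly with a low value. They report only what shows in the picture. A call takes as long as a camera call. They do not tell look-alikes from the thing itself.
- ctrl.spot_in(camera, name): "at" ([x, y, z] in m, in world coordinates, good to about 4 mm: the middle of the surface that is visible of it).
The state is a dict: "t": time; "joint_positions": joint angles; "joint_vel": joint speeds; "tau": joint torques, N m; "position": TCP position; "ee_rot": TCP orientation; "contact_force": force on the tool from outside, world axes, zero at the start; "wrist_torque": the same for the moment, N m; "opening": finger opening in m; "gripper_force": force on a finger pad.
Only numpy, scipy, OpenCV 4.12 (cv2) and the standard library are available. Lean on these libraries where they do the work, as an engineer would, in place of code of your own. Each camera call takes 0.05 s, during which the arm holds its last target. There are 200 camera calls.

## Working session

There is one attempt and no reset: what is moved stays moved. The work goes in short steps, each a Python script; the robot and the scene stay as the last script left them, time stands still between calls to the robot, and variables do not carry over. Pictures are saved under pics/ and viewed, at most 10 in all, crops included, and the job is handed in when it is done.

```bash
mkdir -p pics; python3 - <<'E'
from station import ctrl
import cv2,numpy as np
for c in("scene","top"):
    im=ctrl.snapshot(c); cv2.imwrite(f"pics/{c}1.png",im)
    for n in("green_nut","green_grip","beige_wing","tube_rack"):
        K=ctrl.get_calibration(c);T=np.linalg.inv(K["cam_to_world"])
        for d in ctrl.spot_in(c,n):
            p=T[:3,:3]@d["at"]+T[:3,3];u=K["camera_matrix"]@p
            print(c,n,np.round(d["at"],3),round(d["confidence"],2),np.round(u[:2]/u[2]))
print(ctrl.sense()["t"])
E
```

```text
scene green_nut [0.475 0.274 0.153] 0.65 [358. 160.]
scene green_nut [ 0.336 -0.109  0.155] 0.55 [198. 140.]
scene green_grip [0.469 0.274 0.15 ] 0.67 [357. 159.]
scene beige_wing [ 0.542 -0.293  0.151] 0.87 [122. 216.]
scene tube_rack [ 0.569 -0.01   0.03 ] 0.77 [251. 236.]
top green_nut [0.461 0.278 0.159] 0.87 [117. 194.]
top green_nut [ 0.327 -0.106  0.17 ] 0.58 [306. 267.]
top green_grip [ 0.323 -0.105  0.17 ] 0.74 [306. 268.]
top green_grip [0.457 0.271 0.163] 0.53 [120. 196.]
top beige_wing [ 0.53  -0.291  0.156] 0.58 [394. 170.]
top beige_wing [ 0.547 -0.013  0.027] 0.41 [260. 172.]
0.5
```

View pics/top1.png

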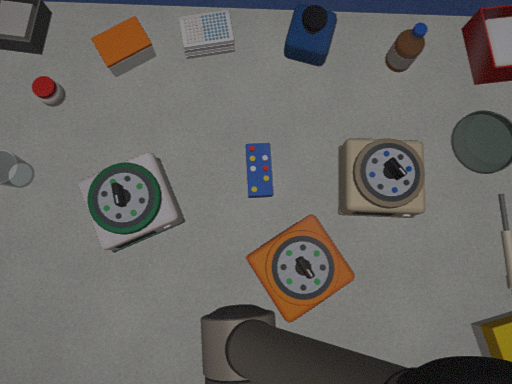

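View pics/scene1.png

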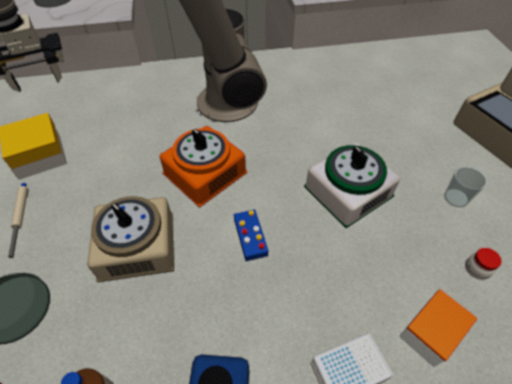

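The top view shows the white centrifuge with the green rim at (120,196) px, beige at (393,170), orange look-alike at (303,267) and the rack at (259,170). The detection at (0.46, 0.275, 0.155) is the right nut. Next I go above it and look closely.

```bash
cat > h.py <<'E'
from station import ctrl
import cv2,numpy as np
from scipy.spatial.transform import Rotation as R
def down(yaw):  # tool y (closing line) lies along yaw-90deg, tool x along yaw
    return (R.from_euler('z',yaw)*R.from_euler('x',np.pi)).as_quat()[[3,0,1,2]]
def px2z(c,uv,z,K=None):
    K=K or ctrl.get_calibration(c);T=np.array(K["cam_to_world"])
    r=T[:3,:3]@np.linalg.solve(K["camera_matrix"],[*uv,1]);return T[:3,3]+r*(z-T[2,3])/r[2]
def proj(c,p):
    K=ctrl.get_calibration(c);T=np.linalg.inv(K["cam_to_world"])
    u=K["camera_matrix"]@(T[:3,:3]@p+T[:3,3]);return u[:2]/u[2]
E
python3 - <<'E'
from h import *
s=ctrl.sense();w=s["ee_rot"];print("rot0",w)
y0=R.from_quat(np.array(w)[[1,2,3,0]]).as_matrix()[:,0];print(y0)
p=[0.463,0.274,0.34]
for y in np.arange(-3,3.2,.5):
    q=ctrl.solve_ik(p,down(y)); print(y,None if q is None else np.round(q,2))
yaw=np.arctan2(p[1],p[0])+np.arctan2(y0[1],y0[0])+1.327
ctrl.move_to(p,down(yaw))
print(ctrl.sense()["joint_positions"],ctrl.sense()["t"])
im=ctrl.snapshot("wrist");cv2.imwrite("pics/w1.png",im)
for n in("green_nut","green_grip"):
    for d in ctrl.spot_in("wrist",n): print(n,np.round(d["at"],3),d["confidence"],proj("wrist",np.array(d["at"])))
np.set_printoptions(suppress=True,precision=3)
K=ctrl.get_calibration("wrist");print(np.array(K["cam_to_world"]))
E
```

```text
rot0 [-1.44383677e-05  9.92580498e-01  1.21589290e-01  7.04069162e-09]
[9.70432089e-01 2.41374317e-01 3.52507867e-06]
-3.0 [ 0.39  0.31  1.32  0.    1.51 -1.32]
-2.5 [ 0.39  0.31  1.32  0.    1.51 -1.82]
-2.0 [ 0.39  0.31  1.32  0.    1.51 -2.32]
-1.5 [ 0.39  0.31  1.32  0.    1.51 -2.82]
-1.0 [ 0.39  0.31  1.32 -0.    1.51  2.96]
-0.5 [ 0.39  0.31  1.32 -0.    1.51  2.46]
0.0 [ 0.39  0.31  1.32 -0.    1.51  1.96]
0.5 [ 0.39  0.31  1.32 -0.    1.51  1.46]
1.0 [ 0.39  0.31  1.32 -0.    1.51  0.96]
1.5 [ 0.39  0.31  1.32 -0.    1.51  0.46]
2.0 [ 0.39  0.31  1.32  0.    1.51 -0.04]
2.5 [ 0.39  0.31  1.32  0.    1.51 -0.54]
3.0 [ 0.39  0.31  1.32  0.    1.51 -1.04]
[ 3.90614578e-01  3.15040415e-01  1.32116080e+00 -2.00191012e-04
  1.50556725e+00 -1.42487541e-01] 3.5083
green_nut [0.456 0.285 0.17 ] 0.74 [257.0929477  167.95426923]
green_grip [0.462 0.284 0.166] 0.57 [260.70778749 171.22295808]
[[ 0.861  0.489  0.141  0.424]
 [ 0.509 -0.827 -0.238  0.337]
 [ 0.     0.277 -0.961  0.473]
 [ 0.     0.     0.     1.   ]]
```

View pics/w1.png

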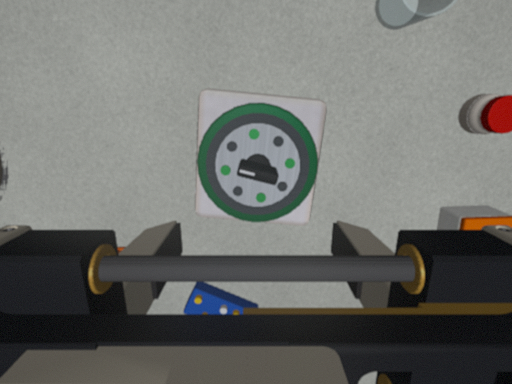

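The wrist picture shows the nut at about (258,172) px with the white stripe on the left half. The wing slopes about 14° against the image x and the housing about 5°. I zoom in to get the axis and yaw.

```bash
python3 - <<'E'
from h import *
im=cv2.imread("pics/w1.png")
cv2.imwrite("pics/w1z.png",cv2.resize(im[135:195,218:298],None,fx=10,fy=10,interpolation=cv2.INTER_CUBIC))
h=cv2.cvtColor(im,cv2.COLOR_BGR2HSV)
m=cv2.inRange(h,(60,120,30),(90,255,255));m[230:]=0
c=max(cv2.findContours(m,0,1)[0],key=cv2.contourArea);e=cv2.fitEllipse(c);print(e)
for z in(.12,.13): print(px2z("wrist",e[0],z))
E
```

```text
((257.2811584472656, 161.86611938476562), (115.49981689453125, 116.8044662475586), 84.7023696899414)
[0.45782335 0.28358479 0.12      ]
[0.45687468 0.28510929 0.13      ]
```

View pics/w1z.png

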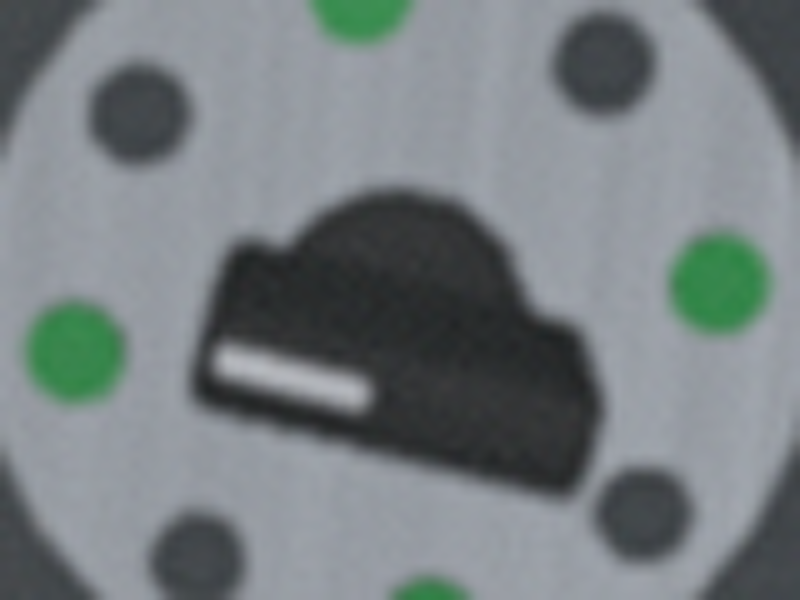

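The crop shows the wing's top face with its midline from (205,365) to (590,450) in zoomed px. The foot shows behind it, and opposite holes at (75,350) and (718,283) give the axis at deck height.

```bash
python3 - <<'E'
from h import *
f=lambda u:np.array(u)/10+[218,135]-0.45
a=px2z("wrist",f((205,365)),.169);b=px2z("wrist",f((590,450)),.169)
print("len",np.linalg.norm(b-a),"mid",(a+b)/2,"yaw",np.arctan2(*(b-a)[1::-1]))
print("near edge yaw",np.arctan2(*(px2z("wrist",f((575,495)),.169)-px2z("wrist",f((195,400)),.169))[1::-1]))
print("holes",px2z("wrist",(f((75,350))+f((718,283)))/2,.12),px2z("wrist",(f((140,113))+f((643,513)))/2,.12),px2z("wrist",(f((198,555))+f((603,63)))/2,.12))
c=px2z("wrist",(205,90),.12);d=px2z("wrist",(325,100),.12);print("housing",np.arctan2(*(d-c)[1::-1]),np.linalg.norm(d-c))
E
```

```text
len 0.04363008436526241 mid [0.46093819 0.27819264 0.169     ] yaw 0.312172945438355
near edge yaw 0.2828557952912088
holes [0.4605763  0.27874377 0.12      ] [0.45979911 0.27880832 0.12      ] [0.46052011 0.2798343  0.12      ]
housing 0.4557815402825803 0.14299402933666855
```

Axis (0.4605, 0.2785), wing yaw about 0.30. The wing length checks out (44 of 46 mm). The housing angle implies about 0.15–0.2 rad to the stop. Now grasp.

```bash
python3 - <<'E'
from h import *
x,y,yaw=.4605,.2785,.30+np.pi
ctrl.grip(.06,40)
ctrl.move_to([x,y,.24],down(yaw)); print(np.round(ctrl.sense()["joint_positions"],3))
ctrl.line_to([x,y,.161],speed=.08)
s=ctrl.sense();print(s["t"],np.round(s["contact_force"],1),np.round(s["position"],4))
ctrl.grip(.0,40)
s=ctrl.sense();print(s["t"],s["opening"],s["gripper_force"],np.round(s["contact_force"],1),np.round(s["wrist_torque"],3),np.round(s["joint_positions"],3))
E
```

```text
[ 0.401  0.375  1.506  0.     1.259 -1.468]
6.725 [ 0.6 -0.  -0.3] [0.4608 0.2786 0.1615]
7.5167 0.013561728218731379 39.887264370918274 [-0.4  0.9  0.5] [ 0.208 -0.07   0.011] [ 0.402  0.455  1.618  0.     1.068 -1.469]
```

Gripped at 13.6 mm, as expected for a 14 mm wing. Turning anticlockwise in small steps (q6 decreases) until the torque jumps.

```bash
python3 - <<'E'
from h import *
q=np.array(ctrl.sense()["joint_positions"]);q0=q[5]
for i in range(20):
    q[5]-=.03; ctrl.set_joints(q); s=ctrl.sense()
    print(round(s["t"],2),round(q[5]-q0,3),round(s["joint_positions"][5]-q0,3),np.round(s["wrist_torque"],3),np.round(s["contact_force"],1),round(s["tau"][5],3),round(s["opening"],4))
    if abs(s["wrist_torque"][2])>.6: break
E
```

```text
7.77 -0.03 -0.03 [ 0.094 -0.162  0.052] [ 0.6 -1.1  0.1] -0.019 0.0136
8.02 -0.06 -0.059 [ 0.066 -0.134  0.062] [ 0.5 -0.5  0.6] -0.013 0.0141
8.27 -0.09 -0.089 [-0.052 -0.149  0.061] [ 0.6 -1.2  1.1] -0.011 0.0137
8.52 -0.12 -0.119 [-0.088 -0.199  0.047] [ 0.3 -1.7  0.4] -0.01 0.0136
8.77 -0.15 -0.149 [-0.232 -0.183 -0.034] [ 0.9 -0.8  0.5] -0.152 0.0142
9.02 -0.18 -0.178 [-0.254 -0.243 -0.717] [ 1.1 -2.5  0.4] -0.786 0.0144
```

Hard stop at about −0.16 rad: the torque jumped to 0.72 N m against 0.08 friction. Now clockwise 1.4 rad, release, rise and look.

```bash
python3 - <<'E'
from h import *
q=np.array(ctrl.sense()["joint_positions"])
q[5]+=.02
for i in range(4):
    q[5]+=.35; ctrl.set_joints(q); s=ctrl.sense()
    print(round(s["t"],2),round(s["joint_positions"][5],3),np.round(s["wrist_torque"],3),np.round(s["contact_force"],1),round(s["opening"],4))
ctrl.grip(.06); p=np.array(ctrl.sense()["position"]);p[2]=.30
ctrl.line_to(p,speed=.12)
im=ctrl.snapshot("wrist")
cv2.imwrite("pics/w2.png",im)
s=ctrl.sense();print(s["t"],np.round(s["contact_force"],1),proj("wrist",np.array([.4605,.2785,.169])))
E
```

```text
9.47 -1.281 [ 0.129 -0.148 -0.099] [0.4 0.  0.2] 0.0139
9.89 -0.933 [ 0.696 -0.142 -0.106] [ 0.1  4.4 -1.4] 0.0136
10.32 -0.581 [ 0.876 -0.228 -0.048] [-0.   4.7 -1.2] 0.0138
10.74 -0.231 [ 1.068 -0.338 -0.038] [ 1.2  5.9 -1.4] 0.0139
13.0 [ 0.7 -0.7 -0.4] [257.67010078 190.14248951]
```

View pics/w2.png

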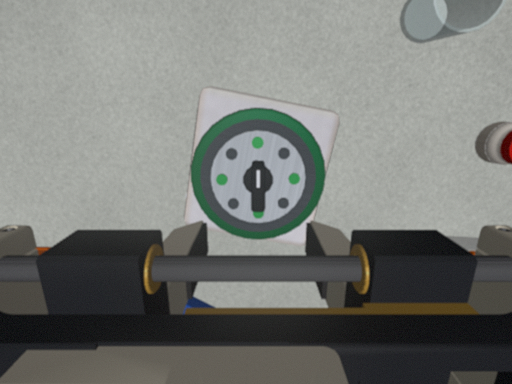

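The picture shows the released wing straight along image y at (258,185), stripe at the far end. Against the housing edge, about 11° off, it stands about 79° clockwise of the stop. The gripper is clear of it.

```bash
python3 -c "
from station import ctrl
print(ctrl.sign_off())"
```

```text
the job is handed in; nothing more can be done
None
```

I turned the green-rim nut anticlockwise to its hard stop, then about 79° clockwise from it, let go and backed clear at about 13 s. I never went near the beige nut or the blue rack, and the job is handed in.

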